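# Lower and latch the heavy lid of the food-drive lock box

## Robot

A 7-joint arm with a two-finger parallel gripper is mounted at the origin on the work surface. World frame = base frame: x ahead of the robot, y to its left, z up, the work surface at z = 0. Lengths are in m, angles in rad, forces in N, time in s.
With the tool pointing down it reaches from about 0.4 to 0.85 m from the base axis. Payload 4.5 kg.
Tool frame: the origin (TCP) lies at the very end of the fingers, on their centre line; the grasp point (between the pads) lies 19 mm behind it; z points along the fingers, y is the direction in which the jaws open and shut (so a half turn about z gives the same grasp; the last joint's range is limited). The gripper opens to 85 mm and grips with 20 to 120 N. Pads are 22 mm wide; open, the fingers measure 114 mm over their backs; the gripper's body (76 mm by 85 mm) begins 54 mm behind the grasp point. The pads swing forward as they close: fully open they stand 13 mm farther back than shut.
Start: joints at [-1.255, 0.689, -0.195, 1.565, 0.157, 0.902, -0.215], TCP at [0.174, 0.6, 0.231] pointing down, gripper open.
Joint ranges: [-3.01, 3.01], [-0.46, 2.08], [-1.47, 1.51], [0.13, 2.56], [-1, 4.14], [0.04, 2.09], [-2.66, 2.66]. Speed limits (rad/s): [2.57, 2.57, 3.14, 3.14, 3.14, 3.14, 3.14].

## Interface

Orientations are given as a unit quaternion [w, x, y, z].
In Python, from workcell import read_state, grab_frame, close_job gives the robot as it stands.
- The arm moves only by the tool arm_command, never from a script. Its argument "deltas" is text: rows parted by semicolons, each of 5 numbers parted by spaces: the shift along the tool's x, y, z as a fraction of full scale, then the turn about the tool's z as a fraction of full scale, then the opening in per cent of the stroke, from 0 (shut) to 100 (fully open). In form: x y z twist gripper; .... A call has exactly 10 rows; each row is the pose to reach, as a shift and turn from the pose commanded when the call began, along the tool's axes at that moment; what a row does not reach only later rows make up. Full scale, the value 1, is 0.8 m for a shift and 120 degrees for a turn. A row lasts 1/8 s, in which the tool goes at most 62.5 mm and 10.7 degrees, less where a joint would pass 70% of its speed; a pose out of reach is approached as far as the arm can. A call with a number of a shift or a turn outside -1 to 1 is refused whole. A call with a gripper value outside its range is refused whole. The fingers move at their own pace and stop on an object; "squeeze" is the grip in N (left out, the last holds). Time passes only in rows, so rows that repeat a pose let the fingers close, or fill a call up. It gives the time, the measured TCP pose, the force and the opening at its end, in the units of the state.
- read_state(): the state, without advancing time (a new reading comes with each control period).
- grab_frame(name): name is "scene" or "top"; returns a dict with "img" (420x560x3 uint8, red, green, blue), "K" (3x3 intrinsics, pixels), "rvec" (rotation vector, rad) and "tvec" (3), from world to camera coordinates, as OpenCV has them. Camera axes: x right, y down, z forward; pixel columns grow to the right and rows downward; lengths in m; the calibration is good to about 2 mm. A picture is of the moment at which its call begins. There is no depth.
- close_job(): hands the job in, once; it reports no verdict.
The state is a dict: "clock": time; "joints": joint angles; "qvel": joint speeds; "effort": joint torques, N m; "tcp_pos": TCP position; "tcp_rot": TCP orientation; "wrist_force": force on the tool from outside, world axes, zero at the start; "moment": the same for the moment, N m; "gripper_width": opening from 0.0 (shut) to 1.0 (fully open).
Only numpy, scipy, OpenCV 4.12 (cv2) and the standard library are available. Lean on these libraries where they do the work, as an engineer would, in place of code of your own. Each camera call takes 0.05 s, during which the arm holds its last target. There are 200 camera calls.

## Task

Close the grey steel lock box on the sign-in table: bring its heavy lid down under control, without letting it drop or slam, until it rests on its roller catch, then press it down until it snaps fully home and bed its seal with a steady push of about 18 N, held for a second, never pushing with more than 30 N. Let go, and leave the things around the box where they stand.

Things in the scene. Friction and masses are not known exactly. Their poses are not given: they have to be found in the camera images.
- box_base (a point): Centre of the underside of the grey steel lock box: 200 mm (x) by 280 mm (y), walls 5 mm, rim 70 mm above this point. Its x axis points from the box's front wall to its hinge side; z is up. The box is bonded to a fixed 230 by 310 mm sponge-rubber mat on the table, 13 to 25 mm thick (it differs each time).
- box (a joint): How far the box has sunk into its sponge mat, m: about 0.001 (0.0006 to 0.0014) under its own and the lid's weight, 1 mm more for every 6 N pressed down on the box, lid or handle; so about 0.004 at a push of 18 N.
- lid (a joint): Lid angle in rad: 0 fully closed, 1.57 upright, stop at 1.9. The lid is a steel plate, 200 by 284 by 6 mm, about 1.2 kg with its handle, give or take a fifth. Hinge friction (0.3 N m) holds it only near upright; lower down it falls unless held, until at about 0.07 rad a tongue under it meets the spring roller catch (see lid_press).
- lid_hinge (a point): Middle of the hinge line, at the rim of the box, 100 mm from the box centre towards its +x and 70 mm above point box_base. The hinge line runs along the box's y. Axes turn with the lid: when closed they equal the box's axes.
- lid_bar (a point): Middle of the handle's grip bar: round steel, 12 mm diameter, 140 mm long, parallel to the hinge line and 250 mm from it, in the lid's plane, 50 mm beyond the lid's front edge on an arm at each end (44 mm free gap to the edge). Closed, it is 150 mm from the box centre towards the box's -x, 3 mm above the hinge line. Axes as lid_hinge. It can turn between gripper pads closed across it.
- lid_press (a point): Point to press, on the lid's outer (upper) face over the catch, 182 mm from the hinge line, 18 mm in from the lid's front edge; 6 mm above the hinge line when closed, about 18 mm resting on the catch. The catch bears the lid's weight and needs some 7 to 13 N more here to snap past (below about 0.04 rad); the lid then jumps home, away from the finger, and is kept down at 0.
- can: Steel food can, 74 mm diameter, 110 mm tall, a bystander; origin at centre of its underside.
- cup: White paper cup, 82 mm wide, 100 mm tall, a bystander; origin at centre of its underside.
- jar: Jar with metal cap, 72 mm diameter, 90 mm tall, a bystander; origin at centre of its underside.
- carton: Small cardboard carton, 60 by 110 by 50 mm, a bystander; origin at centre of its underside.

How it is judged:
By the outcome, as a careful person would: the job done as asked, in the order asked, and still so for the second after the job is handed in, with the robot touching nothing.
It also fails if it takes over 61 s, if anything falls off the work surface, if the arm or the gripper's body presses on something with over 40 N, if the wrist force passes 120 N, or if a joint passes its speed limit or range.

## Working session

There is one attempt and no reset: what is moved stays moved. The work goes in short steps, Python scripts to look and compute and a tool call to move; the robot and the scene stay as the last step left them, time stands still between calls to the robot, and variables do not carry over. Pictures are saved under pics/ and viewed, about 8 in all and at most 12, crops included, and the job is handed in when it is done.

Besides the shell and the picture viewer there is one more tool, called after "Call:" as a command line: name --argument value ..., lists and objects as JSON in quotes. arm_command: Moves the arm, as the interface text tells. Its arguments: {"type":"object","properties":{"deltas":{"type":"string"},"squeeze":{"type":"number"}},"required":["deltas"]}

```bash
ls; mkdir -p pics; python3 - <<'E'
from workcell import *
import cv2
s=read_state();print({k:s[k] for k in s})
for n in("scene","top"):
    f=grab_frame(n);cv2.imwrite(f"pics/{n}0.png",f["img"][:,:,::-1]);print(n,f["K"],f["rvec"],f["tvec"])
E
```

```text
pics
{'clock': 0.0, 'joints': array([-1.2551514 ,  0.69001352, -0.19452913,  1.56636092,  0.15728485,
        0.9025195 , -0.2150974 ]), 'qvel': array([-0.00070521,  0.00087076, -0.00057866,  0.00023905, -0.00018462,
       -0.00025126,  0.00021617]), 'effort': array([ 6.76044760e-05, -5.39605486e+01, -1.26627602e+00, -1.58540726e+01,
        9.21757281e-03,  9.47502820e-03,  4.25649148e-06]), 'tcp_pos': array([0.17368315, 0.59968628, 0.23046152]), 'tcp_rot': array([-7.53961554e-05,  1.40411191e-01,  9.90092817e-01, -9.51904441e-04]), 'wrist_force': array([-1.18446357,  0.54003815,  0.68432818]), 'moment': array([0.02437732, 0.02024957, 0.02080007]), 'gripper_width': 1.003577588984689}
scene [[509.60824924   0.         279.94082755]
 [  0.         509.60824924 200.79959755]
 [  0.           0.           1.        ]] [ 2.45631209  0.82333438 -0.23392778] [-0.45027492 -0.25987569  1.54774471]
top [[445.72263023   0.         283.84187389]
 [  0.         445.72263023 214.3701366 ]
 [  0.           0.           1.        ]] [ 2.14778565 -2.16119172  0.13856596] [0.01578942 0.59744693 1.08156603]
```

View pics/scene0.png

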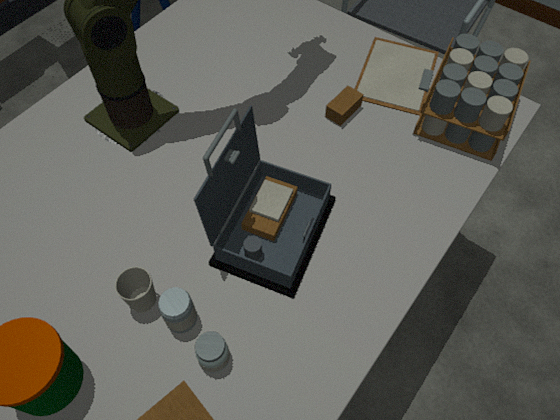

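View pics/top0.png

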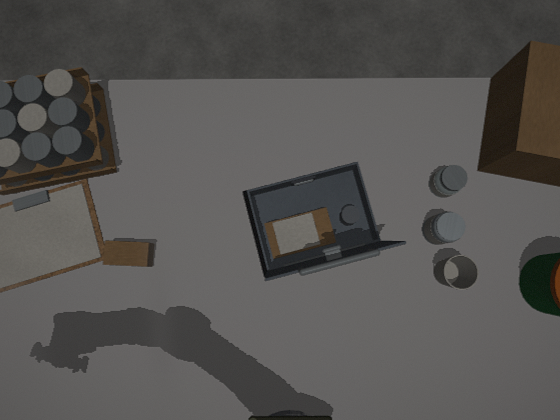

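The scene view shows the open box near (270,220): lid up to the left, bar at (222,140), base at (130,120). In the top view the rim corners are near (247,190), (357,165), (378,240) and (266,277), with the jar, can and cup at right (450,180)–(460,270). I'll enlarge both and check the projections.

```bash
cat > h.py <<'E'
import cv2,numpy as np
from workcell import *
CAM={"scene":(np.array([[509.60824924,0,279.94082755],[0,509.60824924,200.79959755],[0,0,1]]),np.array([2.45631209,.82333438,-.23392778]),np.array([-.45027492,-.25987569,1.54774471])),
"top":(np.array([[445.72263023,0,283.84187389],[0,445.72263023,214.3701366],[0,0,1]]),np.array([2.14778565,-2.16119172,.13856596]),np.array([.01578942,.59744693,1.08156603]))}
def proj(n,P):
    K,r,t=CAM[n];return cv2.projectPoints(np.array(P,float).reshape(-1,3),r,t,K,None)[0].reshape(-1,2)
def back(n,uv,z):
    K,r,t=CAM[n];R=cv2.Rodrigues(r)[0];d=R.T@np.linalg.inv(K)@[*uv,1];c=-R.T@t
    return c+d*(z-c[2])/d[2]
def crop(src,x0,y0,x1,y1,k,out):
    i=cv2.imread(src)[y0:y1,x0:x1];i=cv2.resize(i,None,fx=k,fy=k,interpolation=cv2.INTER_CUBIC)
    i=np.clip((i/255.)**.6*255,0,255).astype('uint8')
    for a in range((x0+19)//20*20,x1,20): cv2.putText(i,str(a),(int((a-x0)*k),10),0,.35,(0,255,255));cv2.line(i,(int((a-x0)*k),12),(int((a-x0)*k),18),(0,255,255))
    for a in range((y0+19)//20*20,y1,20): cv2.putText(i,str(a),(0,int((a-y0)*k)),0,.35,(0,255,255));cv2.line(i,(24,int((a-y0)*k)),(30,int((a-y0)*k)),(0,255,255))
    cv2.imwrite(out,i)
E
python3 - <<'E'
from h import *
for n in CAM: print(n,proj(n,[[0,0,0],[.174,.6,.231],[.5,0,0],[.5,.3,0]]))
crop("pics/scene0.png",185,98,345,303,2.9,"pics/s1.png")
crop("pics/top0.png",235,150,415,285,4.4,"pics/t1.png")
for uv in [(247,190),(357,165),(266,277)]: print(back("top",uv,.085))
E
```

```text
scene [[131.68393985 115.23329288]
 [296.56368107 -27.83387994]
 [261.26896752 198.8123107 ]
 [323.4697298  131.33502965]]
top [[290.34882919 460.58313671]
 [-14.42537558 417.59827671]
 [288.78492728 253.89408896]
 [172.09583699 254.61986872]]
[0.6516788  0.10105674 0.085     ]
[ 0.71200174 -0.1673921   0.085     ]
[0.44241631 0.05518393 0.085     ]
```

View pics/s1.png

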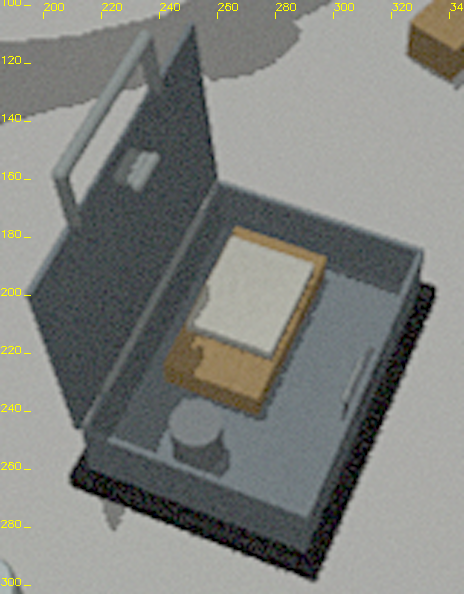

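View pics/t1.png

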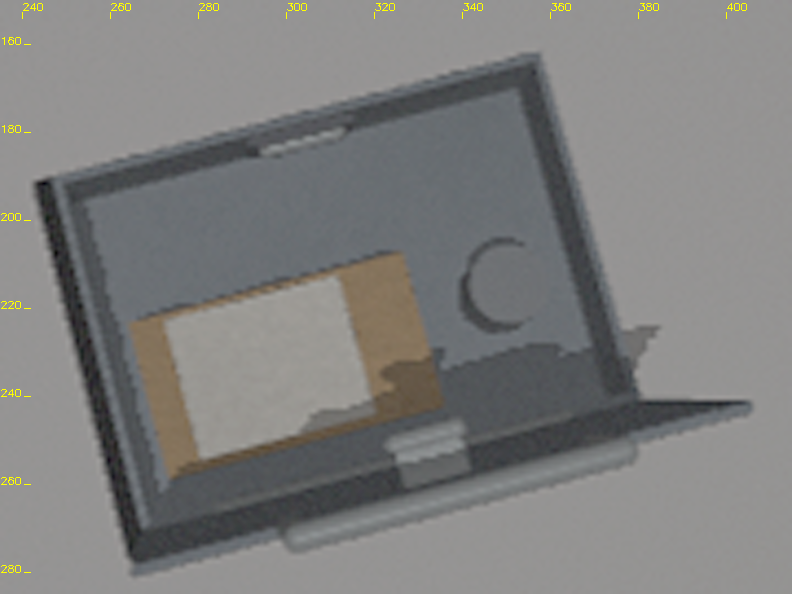

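The crops show the hinge on the robot side, with the lid opening toward the robot. I've read off the rim, lid and bar corners in both views and will fit the pose with them.

```bash
cat >> h.py <<'E'
def model(p,th):
    x,y,yaw,zr=p; c,s=np.cos(yaw),np.sin(yaw)
    def W(b): return np.array([x+c*b[0]-s*b[1],y+s*b[0]+c*b[1],zr+b[2]])
    def L(l): return W([.1+l[0]*np.cos(th)+l[2]*np.sin(th),l[1],-l[0]*np.sin(th)+l[2]*np.cos(th)])
    return W,L
E
python3 - <<'E'
from h import *
from scipy.optimize import least_squares
S=lambda a,b:(185+a/2.9,98+b/2.9); T=lambda a,b:(235+a/4.4,150+b/4.4)
# (cam,kind,point,uv); yb=+ is world -y
O=[("scene","W",(.1,-.14,0),S(217,182)),("scene","W",(-.1,-.14,0),S(422,250)),("scene","W",(-.1,.14,0),S(307,516)),("scene","W",(.1,.14,0),S(83,432)),
("scene","L",(-.2,-.142,.003),S(192,27)),("scene","L",(-.2,.142,.003),S(30,295)),("scene","L",(-.25,-.07,.003),S(150,35)),("scene","L",(-.25,.07,.003),S(60,172)),
("scene","W",(-.115,.155,-.07),S(319,566)),
("top","W",(-.1,-.14,0),T(52,180)),("top","W",(-.1,.14,0),T(540,55)),("top","W",(.1,.14,0),T(630,400)),
("top","L",(-.2,-.142,.003),T(133,573)),("top","L",(-.2,.142,.003),T(750,405)),("top","L",(-.25,-.07,.003),T(290,542)),("top","L",(-.25,.07,.003),T(632,452))]
def res(q):
    W,L=model(q[:4],q[4]); return np.concatenate([proj(n,(W if k=="W" else L)(p))[0]-uv for n,k,p,uv in O])
r=least_squares(res,[.57,0,np.pi+.2,.087,1.6],loss='soft_l1',f_scale=1.5)
print(r.x);print(res(r.x).reshape(-1,2).round(1))
W,L=model(r.x[:4],r.x[4]);
for th in(r.x[4],1.57,1,.5,.07,0): print(th,model(r.x[:4],th)[1]((-.25,0,.003)).round(4), model(r.x[:4],th)[1]((-.182,0,.006)).round(4))
s=read_state();print(s["clock"],s["tcp_pos"],cv2.Rodrigues(np.eye(3))[0].T)
from scipy.spatial.transform import Rotation as R
w,a,b,c=s["tcp_rot"];print(R.from_quat([a,b,c,w]).as_matrix().round(3))
E
```

```text
[ 0.58827195 -0.05658794  3.39678189  0.0834919   1.64577288]
[[ 0.1 -0.9]
 [ 0.5 -0.5]
 [ 0.1  0.3]
 [-0.7 -0.4]
 [-0.4 -2.1]
 [-0.9 -0.1]
 [-1.9  1.3]
 [ 0.1  1.3]
 [-1.3  2.7]
 [-1.   0. ]
 [-1.2 -0.7]
 [ 1.7 -0.3]
 [-1.2  0. ]
 [-0.2  0.1]
 [ 0.7 -0.8]
 [-3.1 -0.3]]
1.6457728820168989 [ 0.4705 -0.0873  0.3326] [ 0.4725 -0.0868  0.2645]
1.57 [ 0.4888 -0.0825  0.3335] [ 0.4858 -0.0833  0.2655]
1 [ 0.6198 -0.0484  0.2955] [ 0.5818 -0.0583  0.2399]
0.5 [ 0.7024 -0.0268  0.206 ] [ 0.6433 -0.0422  0.176 ]
0.07 [ 0.7326 -0.0189  0.104 ] [ 0.6668 -0.0361  0.1022]
0 [ 0.7334 -0.0187  0.0865] [ 0.6676 -0.0359  0.0895]
0.1 [0.17366574 0.59975422 0.23055593] [[0. 0. 0.]]
[[-0.961  0.278 -0.   ]
 [ 0.278  0.961 -0.002]
 [-0.    -0.002 -1.   ]]
```

```bash
cat >> h.py <<'E'
P=[.58827195,-.05658794,3.39678189,.0834919]
A0=np.radians(163.86);A1=P[2]-np.pi/2
def bar(th): return model(P,th)[1]((-.25,0,.003))
def frac(cmd,al,pts):
    c,s=np.cos(al),np.sin(al);R=np.array([[c,s,0],[s,-c,0],[0,0,-1]])
    for p in np.atleast_2d(pts): print(*((p-cmd)@R/.8).round(4), "->",np.round(p,4))
E
python3 - <<'E'
from h import *
c=np.array([.174,.6,.231]);w=np.array([.45,.3,.41]);h=bar(1.646);h[2]=.415
frac(c,A0,w);frac(w,A1,h);print((A0-A1)*180/np.pi/120)
E
```

```text
-0.4356 -0.2643 -0.2237 -> [0.45 0.3  0.41]
-0.4749 -0.0975 -0.0063 -> [ 0.4704 -0.0873  0.415 ]
0.49365611480440796
```

Call:
arm_command --deltas "-0.05 -0.03 -0.03 0.05 100;-0.11 -0.065 -0.056 0.12 100;-0.17 -0.1 -0.085 0.19 100;-0.23 -0.14 -0.12 0.26 100;-0.29 -0.175 -0.15 0.33 100;-0.35 -0.21 -0.18 0.39 100;-0.4 -0.245 -0.21 0.45 100;-0.4356 -0.2643 -0.2237 0.4937 80;-0.4356 -0.2643 -0.2237 0.4937 80;-0.4356 -0.2643 -0.2237 0.4937 80" --squeeze 40

```text
clock: 1.35
tcp_pos: [0.4487, 0.301, 0.4096]
tcp_rot: [-0.001, 0.611, 0.792, -0.001]
wrist_force: [0.4, -0.1, -0.5]
gripper_width: 0.801
```

Call:
arm_command --deltas "-0.05 -0.01 0 0 80;-0.11 -0.023 0 0 80;-0.17 -0.035 -0.002 0 80;-0.23 -0.047 -0.003 0 80;-0.29 -0.06 -0.004 0 80;-0.35 -0.072 -0.005 0 80;-0.41 -0.084 -0.006 0 80;-0.45 -0.092 -0.0063 0 80;-0.4749 -0.0975 -0.0063 0 80;-0.4749 -0.0975 -0.0063 0 80"

```text
clock: 2.6
tcp_pos: [0.4698, -0.0869, 0.4147]
tcp_rot: [-0.001, 0.612, 0.791, -0.0]
wrist_force: [-0.3, 0.1, -0.3]
gripper_width: 0.798
```

```bash
python3 - <<'E'
from h import *
f=grab_frame("scene");cv2.imwrite("pics/scene2.png",f["img"][:,:,::-1]);g=grab_frame("top");cv2.imwrite("pics/top2.png",g["img"][:,:,::-1])
crop("pics/scene2.png",150,20,310,220,2.5,"pics/a.png");crop("pics/top2.png",240,180,400,340,2.5,"pics/b.png")
a,b=cv2.imread("pics/a.png"),cv2.imread("pics/b.png");b=cv2.copyMakeBorder(b,0,100,0,0,0);cv2.imwrite("pics/ab.png",np.hstack([a,b]))
print(read_state()["tcp_pos"],read_state()["wrist_force"])
E
```

```text
[ 0.47005111 -0.08488767  0.41480308] [0.38483693 0.73114583 0.64547868]
```

View pics/ab.png

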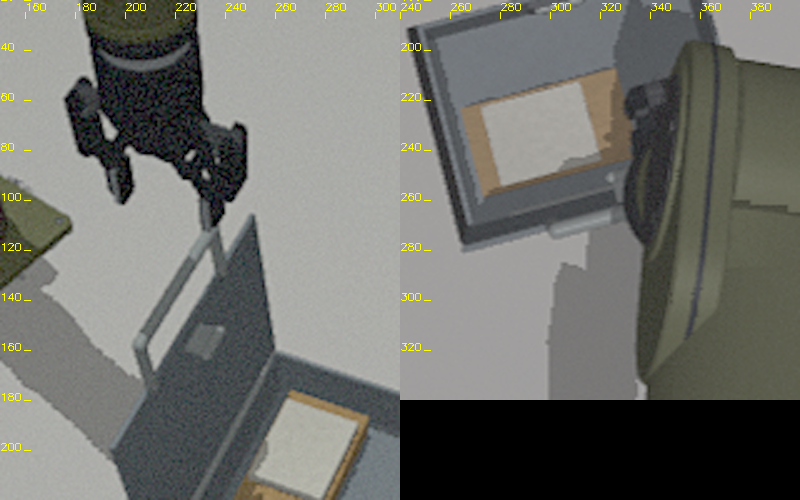

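The gripper stands above the bar with fingers on either side: finger tips at (196,98) and (234,108), bar middle near (221,133). Descending to straddle it, then closing.

Call:
arm_command --deltas "0 0 0.02 0 80;0 0 0.04 0 80;0 0 0.06 0 80;0 0 0.08 0 80;0 0 0.1 0 80;0 0 0.115 0 80;0 0 0.125 0 80;0 0 0.125 0 70;0 0 0.125 0 60;0 0 0.125 0 50"

```text
clock: 3.95
tcp_pos: [0.4704, -0.087, 0.3157]
tcp_rot: [0.0, 0.612, 0.791, 0.0]
wrist_force: [0.3, 0.6, 0.7]
gripper_width: 0.5
```

Call:
arm_command --deltas "0 0 0 0 40;0 0 0 0 30;0 0 0 0 25;0 0 0 0 20;0 0 0 0 15;0 0 0 0 10;0 0 0 0 0;0 0 0 0 0;0 0 0 0 0;0 0 0 0 0"

```text
clock: 5.2
tcp_pos: [0.47, -0.087, 0.3153]
tcp_rot: [-0.0, 0.611, 0.791, 0.0]
wrist_force: [-0.2, -0.3, 0.5]
gripper_width: 0.127
```

```bash
cat >> h.py <<'E'
C0=np.array([.4704,-.0873,.315])
def arc(a,b,n=9):
    u=np.linspace(0,1,n+1)[1:];t=a+(b-a)*u
    p=[C0+bar(x)-bar(1.646) for x in [a,*t]];frac(p[0],A1,p[1:])
E
python3 -c "
from h import *
arc(1.646,1.4)"
```

```text
0.0 0.0085 -0.0006 -> [ 0.477  -0.0856  0.3155]
-0.0 0.0171 -0.001 -> [ 0.4836 -0.0839  0.3158]
0.0 0.0256 -0.0012 -> [ 0.4902 -0.0821  0.3159]
-0.0 0.0341 -0.0011 -> [ 0.4968 -0.0804  0.3159]
-0.0 0.0427 -0.0008 -> [ 0.5034 -0.0787  0.3156]
-0.0 0.0512 -0.0003 -> [ 0.51   -0.077   0.3152]
0.0 0.0597 0.0005 -> [ 0.5166 -0.0752  0.3146]
-0.0 0.0682 0.0015 -> [ 0.5232 -0.0735  0.3138]
-0.0 0.0766 0.0027 -> [ 0.5297 -0.0718  0.3128]
```

Call:
arm_command --deltas "0 0.0085 -0.0006 0 0;0 0.0171 -0.001 0 0;0 0.0256 -0.0012 0 0;0 0.0341 -0.0011 0 0;0 0.0427 -0.0008 0 0;0 0.0512 -0.0003 0 0;0 0.0597 0.0005 0 0;0 0.0682 0.0015 0 0;0 0.0766 0.0027 0 0;0 0.0766 0.0027 0 0"

```text
clock: 6.45
tcp_pos: [0.5308, -0.0712, 0.313]
tcp_rot: [0.001, 0.611, 0.791, 0.001]
wrist_force: [1.4, -1.1, 1.7]
gripper_width: 0.119
```

```bash
python3 -c "
from h import *
arc(1.4,1.1)"
```

```text
-0.0 0.0103 0.0018 -> [ 0.5377 -0.0698  0.3113]
-0.0 0.0204 0.004 -> [ 0.5456 -0.0677  0.3096]
-0.0 0.0306 0.0065 -> [ 0.5534 -0.0657  0.3076]
-0.0 0.0406 0.0093 -> [ 0.5611 -0.0636  0.3054]
-0.0 0.0505 0.0125 -> [ 0.5688 -0.0616  0.3028]
0.0 0.0603 0.016 -> [ 0.5764 -0.0596  0.3   ]
0.0 0.07 0.0198 -> [ 0.5839 -0.0577  0.297 ]
-0.0 0.0796 0.0239 -> [ 0.5913 -0.0558  0.2937]
0.0 0.089 0.0284 -> [ 0.5986 -0.0539  0.2901]
```

Call:
arm_command --deltas "0 0.0103 0.0018 0 0;0 0.0204 0.004 0 0;0 0.0306 0.0065 0 0;0 0.0406 0.0093 0 0;0 0.0505 0.0125 0 0;0 0.0603 0.016 0 0;0 0.07 0.0198 0 0;0 0.0796 0.0239 0 0;0 0.089 0.0284 0 0;0 0.089 0.0284 0 0"

```text
clock: 7.7
tcp_pos: [0.5995, -0.0534, 0.2901]
tcp_rot: [0.001, 0.611, 0.791, 0.0]
wrist_force: [2.3, -2.5, 0.1]
gripper_width: 0.126
```

```bash
python3 -c "
from h import *
arc(1.1,.8);print();arc(.8,.55);print();arc(.55,.3)"
```

```text
-0.0 0.0093 0.0048 -> [ 0.6058 -0.052   0.2863]
0.0 0.0184 0.0098 -> [ 0.6128 -0.0501  0.2822]
-0.0 0.0273 0.0152 -> [ 0.6197 -0.0483  0.2779]
-0.0 0.036 0.0209 -> [ 0.6265 -0.0466  0.2734]
-0.0 0.0446 0.0268 -> [ 0.6331 -0.0449  0.2686]
-0.0 0.0529 0.0331 -> [ 0.6396 -0.0432  0.2636]
-0.0 0.061 0.0396 -> [ 0.6459 -0.0415  0.2584]
-0.0 0.0689 0.0464 -> [ 0.652  -0.0399  0.253 ]
0.0 0.0766 0.0534 -> [ 0.6579 -0.0384  0.2474]

-0.0 0.0062 0.0061 -> [ 0.6627 -0.0371  0.2425]
-0.0 0.0123 0.0123 -> [ 0.6674 -0.0359  0.2375]
-0.0 0.0181 0.0187 -> [ 0.672  -0.0347  0.2324]
-0.0 0.0238 0.0252 -> [ 0.6764 -0.0336  0.2272]
-0.0 0.0293 0.032 -> [ 0.6806 -0.0325  0.2218]
-0.0 0.0346 0.0388 -> [ 0.6847 -0.0314  0.2163]
-0.0 0.0398 0.0458 -> [ 0.6887 -0.0303  0.2107]
-0.0 0.0447 0.053 -> [ 0.6925 -0.0294  0.205 ]
-0.0 0.0494 0.0602 -> [ 0.6962 -0.0284  0.1992]

-0.0 0.0045 0.0074 -> [ 0.6997 -0.0275  0.1932]
0.0 0.0088 0.0149 -> [ 0.703  -0.0266  0.1872]
-0.0 0.0129 0.0226 -> [ 0.7062 -0.0258  0.1811]
0.0 0.0168 0.0304 -> [ 0.7092 -0.025   0.1749]
0.0 0.0205 0.0382 -> [ 0.7121 -0.0243  0.1686]
-0.0 0.024 0.0462 -> [ 0.7147 -0.0236  0.1622]
0.0 0.0272 0.0542 -> [ 0.7172 -0.0229  0.1558]
-0.0 0.0302 0.0624 -> [ 0.7196 -0.0223  0.1493]
-0.0 0.033 0.0706 -> [ 0.7217 -0.0217  0.1427]
```

Call:
arm_command --deltas "0 0.0093 0.0048 0 0;0 0.0184 0.0098 0 0;0 0.0273 0.0152 0 0;0 0.036 0.0209 0 0;0 0.0446 0.0268 0 0;0 0.0529 0.0331 0 0;0 0.061 0.0396 0 0;0 0.0689 0.0464 0 0;0 0.0766 0.0534 0 0;0 0.0766 0.0534 0 0"

```text
clock: 8.95
tcp_pos: [0.6587, -0.0378, 0.247]
tcp_rot: [0.001, 0.611, 0.791, 0.0]
wrist_force: [3.3, -2.7, -2.4]
gripper_width: 0.12
```

Call:
arm_command --deltas "0 0.0062 0.0061 0 0;0 0.0123 0.0123 0 0;0 0.0181 0.0187 0 0;0 0.0238 0.0252 0 0;0 0.0293 0.032 0 0;0 0.0346 0.0388 0 0;0 0.0398 0.0458 0 0;0 0.0447 0.053 0 0;0 0.0494 0.0602 0 0;0 0.0494 0.0602 0 0"

```text
clock: 10.2
tcp_pos: [0.6965, -0.0278, 0.1987]
tcp_rot: [0.0, 0.611, 0.791, 0.0]
wrist_force: [3.9, -2.4, -3.3]
gripper_width: 0.123
```

Call:
arm_command --deltas "0 0.0045 0.0074 0 0;0 0.0088 0.0149 0 0;0 0.0129 0.0226 0 0;0 0.0168 0.0304 0 0;0 0.0205 0.0382 0 0;0 0.024 0.0462 0 0;0 0.0272 0.0542 0 0;0 0.0302 0.0624 0 0;0 0.033 0.0706 0 0;0 0.033 0.0706 0 0"

```text
clock: 11.45
tcp_pos: [0.7217, -0.0211, 0.1421]
tcp_rot: [0.0, 0.611, 0.791, 0.0]
wrist_force: [3.5, -1.8, -3.7]
gripper_width: 0.126
```

```bash
python3 -c "
from h import *
arc(.3,.13);print();arc(.13,.06)
f=grab_frame('scene');cv2.imwrite('pics/s3.png',f['img'][:,:,::-1]);crop('pics/s3.png',190,40,350,240,2.9,'pics/s3c.png')"
```

```text
0.0 0.0018 0.0056 -> [ 0.7231 -0.0214  0.1382]
0.0 0.0034 0.0113 -> [ 0.7244 -0.021   0.1336]
0.0 0.005 0.017 -> [ 0.7255 -0.0207  0.1291]
0.0 0.0064 0.0227 -> [ 0.7267 -0.0204  0.1245]
0.0 0.0077 0.0285 -> [ 0.7277 -0.0202  0.1199]
-0.0 0.0089 0.0343 -> [ 0.7286 -0.0199  0.1153]
0.0 0.0101 0.0401 -> [ 0.7295 -0.0197  0.1106]
0.0 0.0111 0.0459 -> [ 0.7303 -0.0195  0.106 ]
0.0 0.0119 0.0517 -> [ 0.731  -0.0193  0.1013]

0.0 0.0003 0.0024 -> [ 0.7312 -0.0193  0.0994]
0.0 0.0007 0.0048 -> [ 0.7315 -0.0192  0.0975]
0.0 0.0009 0.0072 -> [ 0.7317 -0.0191  0.0955]
0.0 0.0012 0.0096 -> [ 0.7319 -0.0191  0.0936]
-0.0 0.0015 0.0121 -> [ 0.7321 -0.019   0.0917]
0.0 0.0017 0.0145 -> [ 0.7323 -0.019   0.0897]
0.0 0.0019 0.0169 -> [ 0.7325 -0.0189  0.0878]
0.0 0.0022 0.0193 -> [ 0.7326 -0.0189  0.0859]
0.0 0.0023 0.0217 -> [ 0.7328 -0.0189  0.0839]
```

View pics/s3c.png

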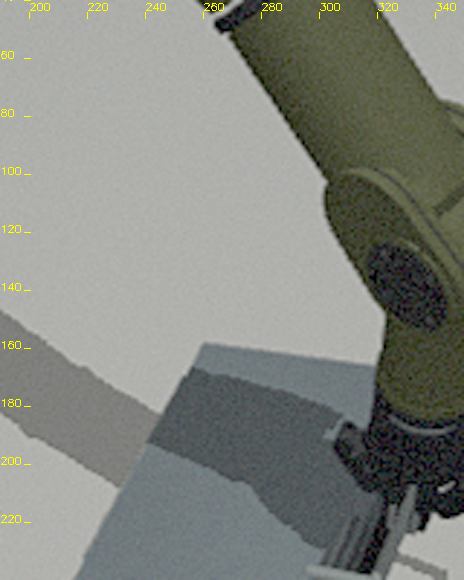

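The bar is held and the lid is about 0.3 rad open; the grip at (325,215) looks right.

Call:
arm_command --deltas "0 0.0018 0.0056 0 0;0 0.0034 0.0113 0 0;0 0.005 0.017 0 0;0 0.0064 0.0227 0 0;0 0.0077 0.0285 0 0;0 0.0089 0.0343 0 0;0 0.0101 0.0401 0 0;0 0.0111 0.0459 0 0;0 0.0119 0.0517 0 0;0 0.0119 0.0517 0 0"

```text
clock: 12.75
tcp_pos: [0.7308, -0.0187, 0.101]
tcp_rot: [0.0, 0.611, 0.791, 0.0]
wrist_force: [4.3, -1.3, -5.0]
gripper_width: 0.123
```

Call:
arm_command --deltas "0 0.0001 0.001 0 0;0 0.0002 0.002 0 0;0 0.0004 0.003 0 0;0 0.0005 0.004 0 0;0 0.0007 0.005 0 0;0 0.0008 0.006 0 0;0 0.0009 0.007 0 0;0 0.001 0.008 0 0;0 0.001 0.009 0 0;0 0.001 0.009 0 0"

```text
clock: 14.0
tcp_pos: [0.7316, -0.0185, 0.0945]
tcp_rot: [0.0, 0.611, 0.791, 0.0]
wrist_force: [4.6, 1.2, -2.6]
gripper_width: 0.122
```

Call:
arm_command --deltas "0 0.0001 0.0005 0 0;0 0.0001 0.001 0 0;0 0.0002 0.0015 0 0;0 0.0002 0.002 0 0;0 0.0003 0.0025 0 0;0 0.0003 0.003 0 0;0 0.0004 0.0035 0 0;0 0.0004 0.004 0 0;0 0.0004 0.004 0 0;0 0.0004 0.004 0 0"

```text
clock: 15.25
tcp_pos: [0.7319, -0.0185, 0.0913]
tcp_rot: [0.0, 0.611, 0.791, 0.0]
wrist_force: [5.1, 1.4, -2.0]
gripper_width: 0.127
```

Call:
arm_command --deltas "0 0.0001 0.0005 0 0;0 0.0001 0.001 0 0;0 0.0002 0.0015 0 0;0 0.0002 0.002 0 0;0 0.0003 0.0025 0 0;0 0.0003 0.003 0 0;0 0.0003 0.0035 0 0;0 0.0003 0.0035 0 0;0 0.0003 0.0035 0 0;0 0.0003 0.0035 0 0"

```text
clock: 16.5
tcp_pos: [0.7321, -0.0185, 0.0886]
tcp_rot: [0.0, 0.611, 0.791, 0.0]
wrist_force: [4.6, 1.7, -0.6]
gripper_width: 0.124
```

Call:
arm_command --deltas "0 0.0001 0.0005 0 0;0 0.0001 0.001 0 0;0 0.0002 0.0015 0 0;0 0.0002 0.002 0 0;0 0.0002 0.002 0 0;0 0.0002 0.002 0 0;0 0.0002 0.002 0 0;0 0.0002 0.002 0 0;0 0.0002 0.002 0 0;0 0.0002 0.002 0 0"

```text
clock: 17.75
tcp_pos: [0.7322, -0.0184, 0.087]
tcp_rot: [0.0, 0.611, 0.791, 0.0]
wrist_force: [5.2, 1.2, -1.7]
gripper_width: 0.123
```

```bash
python3 -c "
from h import *
f=grab_frame('scene');cv2.imwrite('pics/s4.png',f['img'][:,:,::-1]);g=grab_frame('top');cv2.imwrite('pics/t4.png',g['img'][:,:,::-1]);crop('pics/s4.png',200,140,360,310,3.4,'pics/s4c.png')
print(read_state()['wrist_force'],read_state()['moment'])"
```

```text
[ 4.89092184  1.15079575 -1.50800019] [ 0.27131257 -0.69750339  0.01452629]
```

View pics/s4c.png

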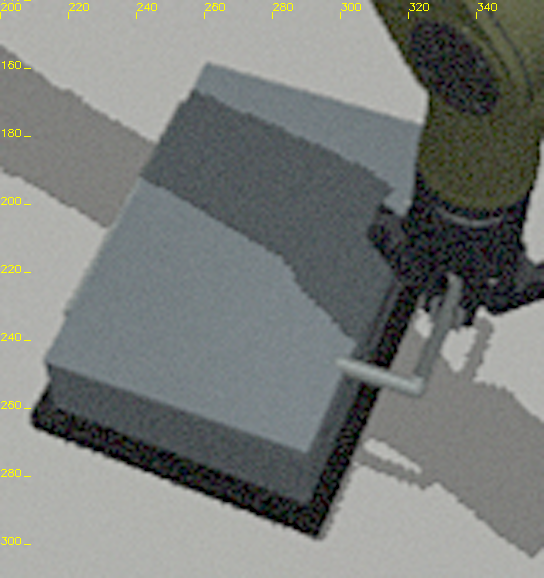

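The lid is almost closed. Its front −y corner is at (290.6,273) and the bar end at (323,254). I'll convert those to an angle.

```bash
python3 -c "
from h import *
for t in(0,.04,.06,.08,.1,.12):
  L=model(P,t)[1]; print(t,proj('scene',[L((-.2,.142,.006)),L((-.2,.142,0)),L((-.25,.07,.003)),L((0,.142,.006))]).round(1).tolist(),L((-.25,0,.003))[2])"
```

```text
0 [[290.7, 275.9], [290.6, 277.0], [321.8, 257.8], [212.3, 246.1]] 0.0864919
0.04 [[290.6, 274.4], [290.6, 275.5], [321.9, 255.8], [212.2, 246.1]] 0.09648683386664147
0.06 [[290.5, 273.6], [290.6, 274.7], [322.0, 254.8], [212.2, 246.1]] 0.10147750323966676
0.08 [[290.4, 272.8], [290.5, 274.0], [322.0, 253.8], [212.1, 246.1]] 0.10646097861120102
0.1 [[290.2, 272.0], [290.4, 273.2], [321.9, 252.8], [212.1, 246.1]] 0.11143526665754111
0.12 [[290.0, 271.1], [290.3, 272.4], [321.8, 251.7], [212.0, 246.0]] 0.11639837772979143
```

Call:
arm_command --deltas "0 0.0003 0.0003 0 0;0 0.0006 0.0006 0 0;0 0.0009 0.0009 0 0;0 0.0012 0.0012 0 0;0 0.0015 0.0015 0 0;0 0.0015 0.0015 0 0;0 0.0015 0.0015 0 0;0 0.0015 0.0015 0 0;0 0.0015 0.0015 0 0;0 0.0015 0.0015 0 0"

```text
clock: 19.1
tcp_pos: [0.7324, -0.0184, 0.0854]
tcp_rot: [-0.001, 0.611, 0.791, -0.001]
wrist_force: [-1.1, 0.5, -0.9]
gripper_width: 0.122
```

Call:
arm_command --deltas "0 0 0.0002 0 0;0 0 0.0004 0 0;0 0 0.0006 0 0;0 0 0.0008 0 0;0 0 0.001 0 0;0 0 0.001 0 0;0 0 0.001 0 0;0 0 0.001 0 0;0 0 0.001 0 0;0 0 0.001 0 0"

```text
clock: 20.35
tcp_pos: [0.7324, -0.0184, 0.0848]
tcp_rot: [-0.001, 0.612, 0.791, -0.001]
wrist_force: [-5.0, 1.1, 1.0]
gripper_width: 0.12
```

The vertical force has changed sign to +1 N, so the lid now rests on the catch. Releasing.

Call:
arm_command --deltas "0 0 0.001 0 12;0 0 0.001 0 14;0 0 0.001 0 16;0 0 0.001 0 20;0 0 0.001 0 26;0 0 0.001 0 34;0 0 0.001 0 40;0 0 0.001 0 42;0 0 0.001 0 42;0 0 0.001 0 42"

```text
clock: 21.6
tcp_pos: [0.7332, -0.0183, 0.0841]
tcp_rot: [-0.0, 0.611, 0.791, 0.0]
wrist_force: [-0.7, 0.5, -0.0]
gripper_width: 0.418
```

Call:
arm_command --deltas "0 0 -0.02 0 42;0 0 -0.04 0 42;0 0 -0.06 0 42;0 0 -0.08 0 42;0 0 -0.1 0 30;0 0 -0.1 0 10;0 -0.03 -0.1 0 0;0 -0.06 -0.1 0 0;0 -0.0863 -0.1 0 0;0 -0.0863 -0.1 0 0"

```text
clock: 22.85
tcp_pos: [0.6647, -0.0366, 0.1636]
tcp_rot: [-0.001, 0.612, 0.791, -0.001]
wrist_force: [-0.6, 0.2, 0.2]
gripper_width: -0.002
```

```bash
python3 -c "
from h import *
f=grab_frame('scene');cv2.imwrite('pics/s5.png',f['img'][:,:,::-1]);crop('pics/s5.png',200,140,360,310,3.4,'pics/s5c.png')
s=read_state();print(s['tcp_pos'],s['wrist_force'],s['gripper_width'])"
```

```text
[ 0.66614146 -0.03581772  0.16382281] [-0.05752045 -0.13927331 -0.89655885] 0.00018912257044530564
```

View pics/s5c.png

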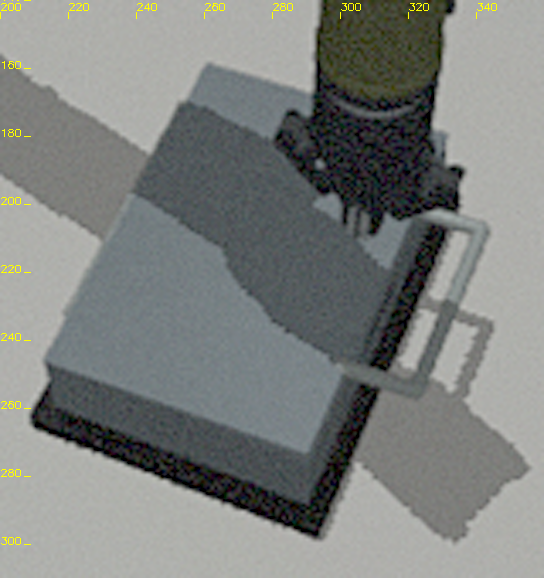

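The handle is released and free. The lid corner is at (290.6,273), so it rests on the catch at about 0.07 rad, and the shut fingers are above the front of the lid. Descending to press.

Call:
arm_command --deltas "0 0 0.015 0 0;0 0 0.03 0 0;0 0 0.045 0 0;0 0 0.055 0 0;0 0 0.062 0 0;0 0 0.067 0 0;0 0 0.068 0 0;0 0 0.068 0 0;0 0 0.068 0 0;0 0 0.068 0 0"

```text
clock: 24.15
tcp_pos: [0.6665, -0.0358, 0.1099]
tcp_rot: [0.0, 0.611, 0.791, 0.0]
wrist_force: [0.3, -0.4, -0.1]
gripper_width: 0.001
```

Call:
arm_command --deltas "0 0 0.001 0 0;0 0 0.002 0 0;0 0 0.003 0 0;0 0 0.004 0 0;0 0 0.005 0 0;0 0 0.006 0 0;0 0 0.007 0 0;0 0 0.007 0 0;0 0 0.007 0 0;0 0 0.007 0 0"

```text
clock: 25.4
tcp_pos: [0.6664, -0.0357, 0.1041]
tcp_rot: [-0.0, 0.611, 0.791, 0.0]
wrist_force: [-1.1, -0.4, 0.8]
gripper_width: 0.001
```

Call:
arm_command --deltas "0 0 0.0004 0 0;0 0 0.0008 0 0;0 0 0.0012 0 0;0 0 0.0016 0 0;0 0 0.002 0 0;0 0 0.0024 0 0;0 0 0.0028 0 0;0 0 0.003 0 0;0 0 0.003 0 0;0 0 0.003 0 0"

```text
clock: 26.65
tcp_pos: [0.6665, -0.0357, 0.1025]
tcp_rot: [0.0, 0.611, 0.791, 0.0]
wrist_force: [-1.6, -0.2, 7.1]
gripper_width: -0.002
```

Call:
arm_command --deltas "0 0 0.0003 0 0;0 0 0.0006 0 0;0 0 0.0009 0 0;0 0 0.0012 0 0;0 0 0.0015 0 0;0 0 0.0018 0 0;0 0 0.002 0 0;0 0 0.002 0 0;0 0 0.002 0 0;0 0 0.002 0 0"

```text
clock: 27.9
tcp_pos: [0.6666, -0.0357, 0.1016]
tcp_rot: [0.0, 0.611, 0.791, 0.0]
wrist_force: [-2.5, -0.3, 11.8]
gripper_width: -0.004
```

Call:
arm_command --deltas "0 0 0.0003 0 0;0 0 0.0006 0 0;0 0 0.0009 0 0;0 0 0.0012 0 0;0 0 0.0015 0 0;0 0 0.0015 0 0;0 0 0.0015 0 0;0 0 0.0015 0 0;0 0 0.0015 0 0;0 0 0.0015 0 0"

```text
clock: 29.15
tcp_pos: [0.6667, -0.0357, 0.1005]
tcp_rot: [0.0, 0.611, 0.791, 0.0]
wrist_force: [-3.5, 0.6, 12.3]
gripper_width: -0.005
```

Call:
arm_command --deltas "0 0 0.0003 0 0;0 0 0.0006 0 0;0 0 0.0009 0 0;0 0 0.0012 0 0;0 0 0.0015 0 0;0 0 0.0018 0 0;0 0 0.0021 0 0;0 0 0.0024 0 0;0 0 0.0024 0 0;0 0 0.0024 0 0"

```text
clock: 30.4
tcp_pos: [0.6664, -0.0357, 0.0969]
tcp_rot: [-0.0, 0.611, 0.791, 0.0]
wrist_force: [-0.7, -0.9, -0.5]
gripper_width: 0.0
```

The lid snapped home: force dropped to 0 with the finger clear. Approaching slowly for the seal push.

Call:
arm_command --deltas "0 0 0.0006 0 0;0 0 0.0012 0 0;0 0 0.0018 0 0;0 0 0.0024 0 0;0 0 0.003 0 0;0 0 0.0036 0 0;0 0 0.0042 0 0;0 0 0.0048 0 0;0 0 0.0052 0 0;0 0 0.0052 0 0"

```text
clock: 31.65
tcp_pos: [0.6664, -0.0358, 0.0928]
tcp_rot: [-0.0, 0.611, 0.791, 0.0]
wrist_force: [0.3, -1.1, -0.7]
gripper_width: -0.002
```

Call:
arm_command --deltas "0 0 0.0003 0 0;0 0 0.0006 0 0;0 0 0.0009 0 0;0 0 0.0012 0 0;0 0 0.0015 0 0;0 0 0.0018 0 0;0 0 0.0021 0 0;0 0 0.0025 0 0;0 0 0.0025 0 0;0 0 0.0025 0 0"

```text
clock: 32.9
tcp_pos: [0.6664, -0.0357, 0.0912]
tcp_rot: [0.0, 0.611, 0.791, 0.0]
wrist_force: [-1.7, -0.3, 5.6]
gripper_width: -0.002
```

Call:
arm_command --deltas "0 0 0.0004 0 0;0 0 0.0008 0 0;0 0 0.0012 0 0;0 0 0.0016 0 0;0 0 0.002 0 0;0 0 0.0025 0 0;0 0 0.0025 0 0;0 0 0.0025 0 0;0 0 0.0025 0 0;0 0 0.0025 0 0"

```text
clock: 34.15
tcp_pos: [0.6665, -0.0358, 0.0902]
tcp_rot: [0.0, 0.612, 0.791, 0.0]
wrist_force: [-3.1, 1.3, 10.8]
gripper_width: 0.003
```

```bash
python3 -c "
from h import *
print(read_state()['tcp_pos'],read_state()['wrist_force'])"
```

```text
[ 0.66647295 -0.03575021  0.0901524 ] [-3.08624716  1.28169647 10.78061031]
```

Call:
arm_command --deltas "0 0 0.0005 0 0;0 0 0.001 0 0;0 0 0.0015 0 0;0 0 0.002 0 0;0 0 0.0025 0 0;0 0 0.003 0 0;0 0 0.0033 0 0;0 0 0.0033 0 0;0 0 0.0033 0 0;0 0 0.0033 0 0"

```text
clock: 35.4
tcp_pos: [0.6665, -0.0358, 0.0888]
tcp_rot: [0.0, 0.612, 0.791, 0.0]
wrist_force: [-6.1, 0.9, 19.2]
gripper_width: -0.0
```

Call:
arm_command --deltas "0 0 -0.0003 0 0;0 0 -0.0003 0 0;0 0 -0.0003 0 0;0 0 -0.0003 0 0;0 0 -0.0003 0 0;0 0 -0.0003 0 0;0 0 -0.0003 0 0;0 0 -0.0003 0 0;0 0 -0.0003 0 0;0 0 -0.0003 0 0"

```text
clock: 36.65
tcp_pos: [0.6665, -0.0357, 0.0889]
tcp_rot: [0.0, 0.612, 0.791, 0.0]
wrist_force: [-5.2, 1.7, 18.1]
gripper_width: -0.002
```

Call:
arm_command --deltas "0 0 0 0 0;0 0 0 0 0;0 0 0 0 0;0 0 0 0 0;0 0 0 0 0;0 0 0 0 0;0 0 0 0 0;0 0 0 0 0;0 0 0 0 0;0 0 0 0 0"

```text
clock: 37.9
tcp_pos: [0.6665, -0.0357, 0.0889]
tcp_rot: [0.0, 0.612, 0.791, 0.0]
wrist_force: [-5.9, 0.8, 17.5]
gripper_width: -0.001
```

Held at about 18 N for 2.5 s. Now lifting off, gently at first, to about 150 mm above.

Call:
arm_command --deltas "0 0 -0.002 0 0;0 0 -0.005 0 0;0 0 -0.01 0 0;0 0 -0.03 0 0;0 0 -0.06 0 0;0 0 -0.1 0 0;0 0 -0.14 0 0;0 0 -0.18 0 0;0 0 -0.19 0 0;0 0 -0.19 0 0"

```text
clock: 39.15
tcp_pos: [0.6664, -0.0357, 0.2387]
tcp_rot: [0.0, 0.611, 0.791, 0.0]
wrist_force: [-0.4, -0.0, -0.4]
gripper_width: 0.004
```

```bash
python3 -c "
from h import *
f=grab_frame('scene');cv2.imwrite('pics/s6.png',f['img'][:,:,::-1]);g=grab_frame('top');cv2.imwrite('pics/t6.png',g['img'][:,:,::-1]);crop('pics/s6.png',110,140,350,410,2.2,'pics/s6c.png')
s=read_state();print(s['clock'],s['tcp_pos'],s['wrist_force'])
d=lambda a,b:cv2.absdiff(cv2.imread(a),cv2.imread(b)).max(2)
D=d('pics/top0.png','pics/t6.png');print('top diff bystander region',(D[150:300,425:490]>40).sum(),(D[60:300,:160]>40).sum(),(D[40:320,480:]>40).sum())"
```

```text
39.25 [ 0.6655376  -0.03556752  0.23708533] [ 0.03801738 -0.23531501 -0.57217784]
top diff bystander region 0 0 0
```

View pics/s6c.png

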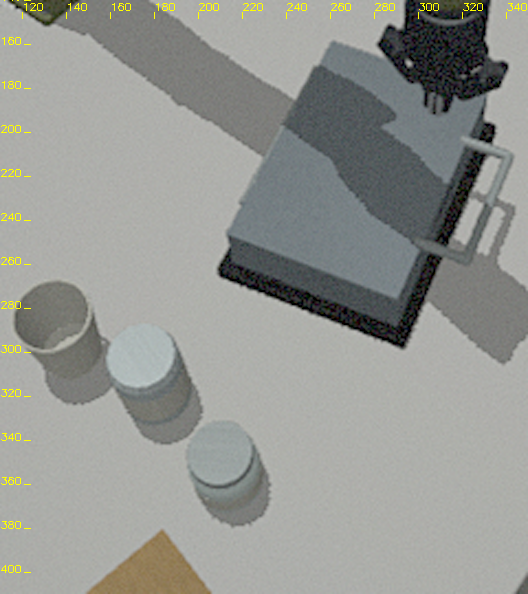

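The lid lies shut: its front corner at (291.4,275.5) is within 1 px of the prediction for angle 0 (290.7,275.9). The cup, can and jar stand where they were, and the gripper is clear. Handing in.

```bash
python3 -c "
from workcell import *
print(close_job())"
```

```text
the job is handed in; nothing more can be done
None
```

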